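# Turn the dust elbow to its pipe

### The job

Pick up the black elbow fitting (the one with a single side outlet, not the tee with two) and set it fully down and level over the upright dust stub on the plywood base, with its outlet facing straight at the open end of the grey pipe, so that a sleeve can later join the two. Let go of it, and leave the tee standing where it is.

Things in the scene. Friction and masses are not known exactly. Their poses are not given: they have to be found in the camera images.
- elbow: Black plastic pipe elbow, 0.1 kg, loose, standing on its open socket. Origin: centre of the socket's underside; z up, x along the single side outlet. Socket: tube 56 mm outside, 48 inside, 38 deep. Above it flat cheeks to grip at y = -25 and +25 mm, 36 mm long in x about the axis, z = 44 to 80. Outlet tube along x at z = 62, 48 wide, with a 54 mm collar at x = 43 to 62. Height 89 mm.
- elbow_mouth (a point): Centre of the elbow's outlet mouth, at x = 62, y = 0, z = 62 mm of the elbow; x, y, z axes as the elbow's.
- station: Fixed plywood base 305 x 110 x 18 mm with a grey dust stub and pipe. Origin: on the upright stub's axis at bench level; z up, x to the pipe. Stub: 80 mm flange, top at z = 24 mm (the elbow's underside rests on it when home), with a tapered plug 43 mm wide there, 26 at its top (z = 56). Pipe: 48 mm, level along x at z = 86, open end at x = 90 facing the stub, top at 110. Base: x = -55 to 250.
- tee: Bystander: black plastic tee of the same make, 0.13 kg, loose, standing on its open socket: as the elbow, but with two opposite outlets, along +x and -x, each reaching 62 mm from the axis. Origin: centre of the socket's underside, z up. Height 89 mm.
There are look-alikes about, which are no part of the job. Leave any blue or orange look-alike of the elbow alone.

How it is judged:
By the outcome, as a careful person would: the job done as asked, in the order asked, and still so for the second after the job is handed in, with the robot touching nothing.
It also fails if it takes over 35 s, if anything falls off the work surface, if the arm or the gripper's body presses on something with over 40 N, if the wrist force passes 120 N, or if a joint passes its speed limit or range.

### The arm

A 6-joint arm with a two-finger parallel gripper is mounted at the origin on the work surface. World frame = base frame: x ahead of the robot, y to its left, z up, the work surface at z = 0. Lengths are in m, angles in rad, forces in N, time in s.
With the tool pointing down it reaches from about 0.3 to 1 m from the base axis. Payload 5.1 kg.
Tool frame: the origin (TCP) lies at the very end of the fingers, on their centre line; the grasp point (between the pads) lies 19 mm behind it; z points along the fingers, y is the direction in which the jaws open and shut (so a half turn about z gives the same grasp; the last joint's range is limited). The gripper opens to 95 mm and grips with 3 to 60 N. Pads are 20 mm wide; open, the fingers measure 119 mm over their backs; the gripper's body (75 mm by 180 mm) begins 59 mm behind the grasp point.
Start: joints at [1.195, 0.124, 1.65, -0, 1.367, -0.083], TCP at [0.188, 0.622, 0.215] pointing down, gripper open.
Joint ranges: [-2.61, 2.61], [-1.02, 2.33], [0.03, 2.71], [-1.35, 4.49], [0.32, 2.68], [-2.91, 2.91]. Speed limits (rad/s): [2.57, 2.57, 3.14, 3.14, 3.14, 3.14].

### API

Orientations are given as a unit quaternion [x, y, z, w].
In Python, from workcell import get_state, read_camera, camera_model, job gives the robot as it stands. The module is installed in compiled form; this text tells all that it offers.
- The arm moves only by the shell command python3 -m creep 'ROWS' [FORCE]. ROWS is JSON, a list of rows, each a list of 7 numbers: the closure, from -1 (fully open) to 1 (shut), so that 0 is half open, then the shift along the tool's x, y, z in m, then the turn, a rotation vector about the tool's x, y, z in degrees. In form: [[gripper, x, y, z, rx, ry, rz], ...]. A call has 1 to 12 rows; each row is the pose to reach, as a shift and turn from the pose commanded when the call began, along the tool's axes at that moment; what a row does not reach only later rows make up. A row lasts 1/10 s, in which the tool goes at most 50 mm and 8.59 degrees, less where a joint would pass 70% of its speed; a pose out of reach is approached as far as the arm can. A call with a gripper value outside its range is refused whole. The fingers move at their own pace and stop on an object; FORCE is the grip in N (left out, the last holds). Time passes only in rows, so rows that repeat a pose let the fingers close. It gives the time, the measured TCP pose, the force and the opening at its end, in the units of the state.
- get_state(): the state, without advancing time (a new reading comes with each control period).
- read_camera(name): name is "scene" or "top" or "wrist"; returns the picture (480x640x3 uint8, red, green, blue); there is no depth.
- camera_model(name): a dict with "fx", "fy", "cx", "cy" (pixels), "pose" (4x4, takes a point from camera to world coordinates); the wrist camera has in their place "T_tool_cam" (4x4, takes a point from camera to tool coordinates, whose origin is the TCP and whose axes are the flange's). Camera axes: x right, y up, looking along -z (the intrinsics and any distortion apply to the point x, -y, -z); pixel columns grow to the right and rows downward; lengths in m; the calibration is good to about 2 mm. A picture is of the moment at which its call begins: read the wrist's pose just before it. camera_model takes no time and is no camera call.
- job.hand_in(): hands the job in, once; it reports no verdict.
The state is a dict: "t": time; "joints": joint angles; "qd": joint speeds; "effort": joint torques, N m; "eef_pos": TCP position; "ee_rot": TCP orientation; "wrist_force": force on the tool from outside, world axes, zero at the start; "torque": the same for the moment, N m; "opening": finger opening in m.
Only numpy, scipy, OpenCV 4.12 (cv2) and the standard library are available. Lean on these libraries where they do the work, as an engineer would, in place of code of your own. Each camera call takes 0.05 s, during which the arm holds its last target. There are 200 camera calls.

## Working session

There is one attempt and no reset: what is moved stays moved. The work goes in short steps, Python scripts to look and compute and a shell command to move; the robot and the scene stay as the last step left them, time stands still between calls to the robot, and variables do not carry over. Pictures are saved under pics/ and viewed, about 8 in all and at most 12, crops included, and the job is handed in when it is done.

```bash
mkdir -p pics; python3 - <<'E'
from workcell import *
import cv2
for n in("top","scene"):
    im=read_camera(n); cv2.imwrite(f"pics/{n}0.png",im[...,::-1])
    m=camera_model(n); print(n,m)
print(camera_model("wrist")); s=get_state(); print(s)
E
```

```text
top {'fx': 470.60390950863047, 'fy': 470.60390950863047, 'cx': 315.5023398068463, 'cy': 239.8524792767966, 'pose': array([[-1.37650939e-01,  9.67552076e-01, -2.11884872e-01,
         3.31154375e-01],
       [-9.90480541e-01, -1.34619693e-01,  2.87373678e-02,
        -3.26754703e-02],
       [-7.18976440e-04,  2.13823568e-01,  9.76872031e-01,
         8.92377014e-01],
       [ 0.00000000e+00,  0.00000000e+00,  0.00000000e+00,
         1.00000000e+00]])}
scene {'fx': 540.7751268735478, 'fy': 540.7751268735478, 'cx': 323.5248154770361, 'cy': 237.72171121328603, 'pose': array([[ 0.14106448, -0.52346472,  0.84028894,  1.33470257],
       [ 0.98983559,  0.05908848, -0.12936016, -0.16989209],
       [ 0.01806409,  0.84999602,  0.5264793 ,  0.59988825],
       [ 0.        ,  0.        ,  0.        ,  1.        ]])}
{'fx': 385.4015378031332, 'fy': 385.4015378031332, 'cx': 323.87258796526186, 'cy': 233.92547256198048, 'T_tool_cam': array([[-2.42685923e-04,  9.65397248e-01,  2.60783618e-01,
         7.19710615e-02],
       [ 9.99999970e-01,  2.30012029e-04,  7.91189906e-05,
         8.17674071e-04],
       [ 1.63978869e-05,  2.60783629e-01, -9.65397275e-01,
        -1.69518777e-01],
       [ 0.00000000e+00,  0.00000000e+00,  0.00000000e+00,
         1.00000000e+00]])}
{'t': 0.1, 'joints': array([ 1.19539330e+00,  1.24453511e-01,  1.65150833e+00, -6.35346613e-05,
        1.36752791e+00, -8.26078418e-02]), 'qd': array([ 0.00079116, -0.00039492, -0.00326723,  0.00018147, -0.00109831,
        0.00033627]), 'effort': array([ 3.44460886e-04, -4.18883550e+01, -3.61094177e+01,  7.76476320e-02,
        4.61304747e-02, -6.84815200e-05]), 'eef_pos': array([0.18744638, 0.62178089, 0.21351837]), 'ee_rot': array([ 1.45868775e-01,  9.89303492e-01, -9.30844731e-04, -1.85033696e-04]), 'wrist_force': array([-0.93293904,  0.10409587, -0.06802999]), 'torque': array([-0.0006921 , -0.01876877,  0.00152547]), 'opening': 0.09507205899756839}
```

View pics/top0.png

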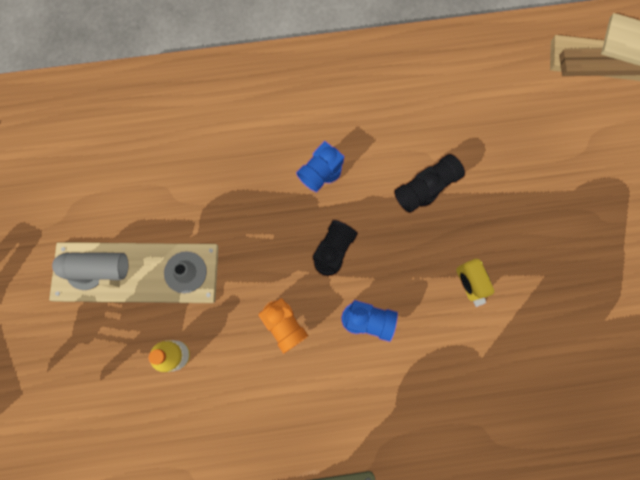

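View pics/scene0.png

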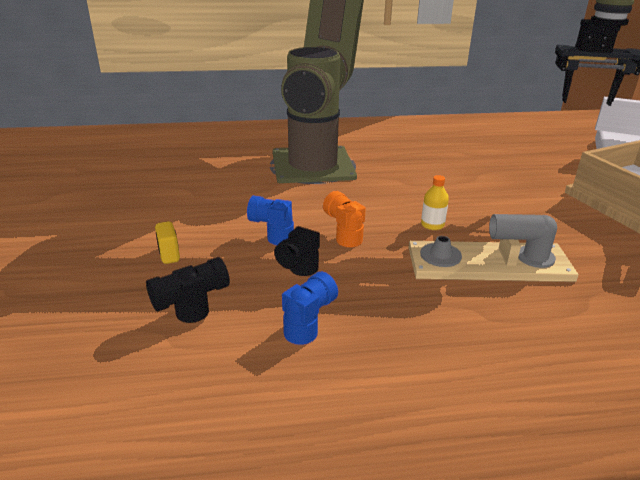

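Top view: the black candidates are the object at (335,248), with one outlet towards upper right, and the one at (430,183), with two opposite outlets. The first is the elbow and the second the tee. The blue and orange pieces are look-alikes. The stub is at (185,270) and the pipe mouth at (127,266). I'll measure these and make the confirming crop.

```bash
cat > h.py <<'E'
import numpy as np, cv2
from workcell import *
from scipy.spatial.transform import Rotation as R
def pose(n,s=None):
    m=camera_model(n)
    if n!="wrist": return m,m["pose"]
    T=np.eye(4);T[:3,:3]=R.from_quat(s["ee_rot"]).as_matrix();T[:3,3]=s["eef_pos"]
    return m,T@m["T_tool_cam"]
def cast(uv,z,n,s=None):
    m,T=pose(n,s);uv=np.atleast_2d(uv).astype(float)
    d=np.c_[(uv[:,0]-m["cx"])/m["fx"],-(uv[:,1]-m["cy"])/m["fy"],-np.ones(len(uv))]@T[:3,:3].T
    return T[:3,3]+d*((z-T[2,3])/d[:,2])[:,None]
def proj(P,n,s=None):
    m,T=pose(n,s);p=(np.atleast_2d(P)-T[:3,3])@T[:3,:3]
    return np.c_[m["cx"]-m["fx"]*p[:,0]/p[:,2],m["cy"]+m["fy"]*p[:,1]/p[:,2]]
def blobs(mask,amin=300):
    c,_=cv2.findContours(mask.astype(np.uint8)*255,cv2.RETR_EXTERNAL,cv2.CHAIN_APPROX_NONE)
    return [k[:,0,:] for k in c if cv2.contourArea(k)>amin]
E
python3 - <<'E'
from h import *
im=cv2.imread("pics/top0.png")
hsv=cv2.cvtColor(im,cv2.COLOR_BGR2HSV)
for c in blobs(im.max(2)<45,400):
    p=cast(c,.062,"top")[:,:2]
    r=cv2.minAreaRect((p*1000).astype(np.float32)); print("black",c.mean(0),r)
sub=np.zeros(im.shape[:2],bool); sub[225:320,35:235]=1
wood=(hsv[...,1]<125)&(hsv[...,2]>60)&sub
for c in blobs(wood,2000):
    r=cv2.minAreaRect((cast(c,.018,"top")[:,:2]*1000).astype(np.float32)); print("base",r)
grey=(hsv[...,1]<45)&sub
for c in blobs(grey,300):
    r=cv2.minAreaRect((cast(c,.086,"top")[:,:2]*1000).astype(np.float32)); print("grey pipe z86",c.mean(0),r)
    print(" flange z24",cv2.minEnclosingCircle((cast(c,.024,"top")[:,:2]*1000).astype(np.float32)))
a=cv2.resize(im[120:350,240:500],None,fx=3,fy=2.6*3/2.6)[:600]
cv2.imwrite("pics/crop.png",cv2.resize(im[130:330,260:500],(720,600),interpolation=cv2.INTER_CUBIC))
E
```

```text
black [333.42307692 247.57692308] ((491.06695556640625, -86.531005859375), (51.17563247680664, 98.92588806152344), 53.46954345703125)
black [429.18831169 183.27922078] ((587.641357421875, -283.50701904296875), (55.664146423339844, 139.0299835205078), 26.94085693359375)
base ((507.078857421875, 288.2952575683594), (313.2174072265625, 114.0361099243164), 81.40702819824219)
grey pipe z86 [ 91.41340782 267.48603352] ((505.5810852050781, 338.4802551269531), (129.77040100097656, 62.83515548706055), 82.08023834228516)
 flange z24 ((528.0594482421875, 365.75604248046875), 70.28097534179688)
grey pipe z86 [184.90517241 271.96551724] ((481.2306823730469, 175.62208557128906), (71.47632598876953, 69.74345397949219), 82.08378601074219)
 flange z24 ((492.736083984375, 191.30140686035156), 38.97229766845703)
```

View pics/crop.png

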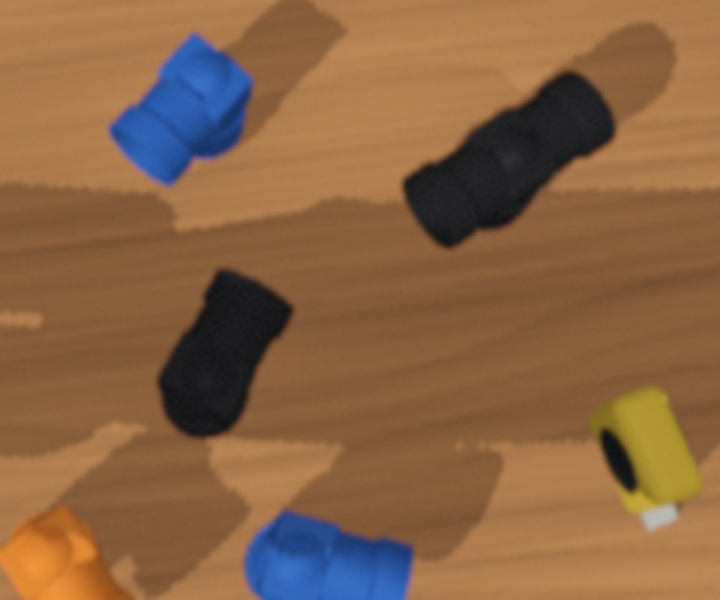

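The crop confirms it: the lower-left black piece, crop (225,350), has a single outlet and is the elbow. The upper-right one has two opposite outlets and is the tee. The base measures 313x114 mm against 305x110 given. The stub to base-centre distance is 98 mm against 97.5. Station yaw is about 81.5°, and the elbow is near (0.477,-0.077) at yaw about -36°. I'll go above it.

```bash
cat >> h.py <<'E'
def go(p,yaw_y,s=None):
    "shift/turn in tool axes to TCP p, pointing down, tool y at yaw_y deg"
    s=s or get_state();A=R.from_quat(s["ee_rot"]);y=np.radians(yaw_y)
    Y=np.array([np.cos(y),np.sin(y),0]);Z=np.array([0,0,-1.]);B=R.from_matrix(np.c_[np.cross(Y,Z),Y,Z])
    print("t",s["t"],"tcp",s["eef_pos"].round(4),"shift",A.inv().apply(np.array(p)-s["eef_pos"]).round(4),"turn",(A.inv()*B).as_rotvec(degrees=True).round(1))
E
python3 -c "
from h import *
go([.477,-.077,.2135],53.5)"
r='[-1,-0.479,-0.585,0,0,0,19.7]'
python3 -m creep '[[-1,-0.479,-0.585,0,0,0,19.7],[-1,-0.479,-0.585,0,0,0,19.7],[-1,-0.479,-0.585,0,0,0,19.7],[-1,-0.479,-0.585,0,0,0,19.7],[-1,-0.479,-0.585,0,0,0,19.7],[-1,-0.479,-0.585,0,0,0,19.7],[-1,-0.479,-0.585,0,0,0,19.7],[-1,-0.479,-0.585,0,0,0,19.7],[-1,-0.479,-0.585,0,0,0,19.7],[-1,-0.479,-0.585,0,0,0,19.7],[-1,-0.479,-0.585,0,0,0,19.7],[-1,-0.479,-0.585,0,0,0,19.7]]'
python3 -c "
from h import *
go([.477,-.077,.2135],53.5)"
```

```text
t 0.1 tcp [0.1874 0.6218 0.2135] shift [-0.4789 -0.5855  0.0011] turn [-0.1  0.  19.7]
t: 1.3
eef_pos: [0.4177, 0.0661, 0.2145]
ee_rot: [0.313, 0.95, 0.0, 0.0]
wrist_force: [0.4, 0.8, -0.1]
opening: 0.095
t 1.3 tcp [0.4177 0.0661 0.2145] shift [-0.1328 -0.0798  0.001 ] turn [0. 0. 0.]
```

```bash
python3 -m creep '[[-1,-0.133,-0.080,0,0,0,0],[-1,-0.133,-0.080,0,0,0,0],[-1,-0.133,-0.080,0,0,0,0],[-1,-0.133,-0.080,0,0,0,0],[-1,-0.133,-0.080,0,0,0,0],[-1,-0.133,-0.080,0,0,0,0]]'
python3 - <<'E'
from h import *
s=get_state(); im=read_camera("wrist")[...,::-1].copy(); go([.477,-.077,.2135],53.5,s)
for c in blobs(im.max(2)<45,800):
    p=cast(c,.062,"wrist",s)[:,:2]*1000
    print(c.min(0),c.max(0),cv2.minAreaRect(p.astype(np.float32)))
cv2.imwrite("pics/w1.png",im)
E
```

```text
t: 1.9
eef_pos: [0.4764, -0.0745, 0.2142]
ee_rot: [0.313, 0.95, 0.0, -0.001]
wrist_force: [-0.4, 0.1, -0.5]
opening: 0.0953
t 1.9 tcp [ 0.4764 -0.0745  0.2142] shift [-0.0019 -0.0017  0.0007] turn [ 0.  -0.1  0. ]
[  0 446] [444 479] ((621.6040649414062, -312.33154296875), (462.98797607421875, 41.82041931152344), 53.53014373779297)
[119 362] [182 401] ((508.6138000488281, -303.4903259277344), (59.168052673339844, 43.39504623413086), 53.53213119506836)
[466 293] [570 397] ((686.056396484375, -0.0475006103515625), (93.01571655273438, 109.57547760009766), 53.531490325927734)
[183 272] [224 324] ((483.16632080078125, -203.60317993164062), (24.45069694519043, 63.975772857666016), 16.547243118286133)
[424 267] [500 324] ((615.8460693359375, -32.11311340332031), (88.31649017333984, 41.33042526245117), 12.52971076965332)
[148 267] [218 324] ((466.9449157714844, -218.9491729736328), (18.34027671813965, 88.29496002197266), 4.58026647567749)
```

View pics/w1.png

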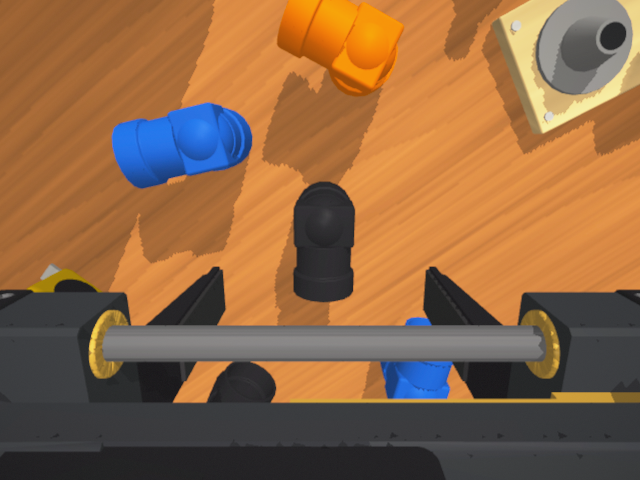

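The picture shows the elbow at (324,240), with its dome at (325,228) and its outlet straight down towards (323,285). The jaws are nearly aligned. Next I'll measure its edges.

```bash
python3 - <<'E'
from h import *
s=get_state(); im=cv2.imread("pics/w1.png"); T=np.r_[s["eef_pos"][:2]]
Rm=R.from_quat(s["ee_rot"]).as_matrix()
hsv=cv2.cvtColor(im,cv2.COLOR_BGR2HSV)
m=(im.max(2)<75)&(hsv[...,1]<90); m[:160]=0;m[312:]=0;m[:,:270]=0;m[:,385:]=0
rows=range(184,304,6)
for v in rows:
    u=np.flatnonzero(m[v]); 
    if not len(u): continue
    z=.080 if v<248 else .062
    P=cast([[u[0],v],[u[-1]+1,v]],z,"wrist",s)-s["eef_pos"]; q=P@Rm
    print(v,u[0],u[-1]+1,(q*1000).round(1)[:,:2].tolist(), "mid",(q[:,1].mean()*1000).round(1),"w",((q[1,1]-q[0,1])*1000).round(1))
E
```

```text
184 313 335 [[31.0, -7.4], [31.0, 10.0]] mid 1.3 w 17.4
190 305 344 [[26.3, -13.8], [26.3, 17.1]] mid 1.7 w 30.9
196 301 348 [[21.5, -17.0], [21.5, 20.4]] mid 1.7 w 37.4
202 297 352 [[16.7, -20.3], [16.7, 23.7]] mid 1.7 w 43.9
208 295 354 [[11.8, -22.0], [11.8, 25.4]] mid 1.7 w 47.3
214 294 354 [[6.9, -22.9], [6.9, 25.5]] mid 1.3 w 48.3
220 294 354 [[1.9, -23.0], [1.9, 25.6]] mid 1.3 w 48.5
226 294 354 [[-3.1, -23.1], [-3.1, 25.7]] mid 1.3 w 48.7
232 295 354 [[-8.1, -22.4], [-8.1, 25.8]] mid 1.7 w 48.1
238 295 353 [[-13.2, -22.5], [-13.2, 25.0]] mid 1.3 w 47.5
244 295 353 [[-18.3, -22.6], [-18.3, 25.1]] mid 1.3 w 47.7
250 297 350 [[-29.2, -22.3], [-29.2, 24.0]] mid 0.9 w 46.4
256 297 350 [[-34.7, -22.4], [-34.7, 24.1]] mid 0.9 w 46.6
262 297 350 [[-40.3, -22.5], [-40.3, 24.2]] mid 0.8 w 46.8
268 295 351 [[-45.9, -24.4], [-45.9, 25.2]] mid 0.4 w 49.6
274 294 353 [[-51.5, -25.4], [-51.6, 27.1]] mid 0.8 w 52.5
280 294 353 [[-57.2, -25.5], [-57.3, 27.2]] mid 0.8 w 52.7
286 294 353 [[-63.0, -25.6], [-63.0, 27.3]] mid 0.8 w 53.0
292 295 352 [[-68.8, -24.9], [-68.8, 26.5]] mid 0.8 w 51.4
298 304 344 [[-74.7, -16.8], [-74.7, 19.4]] mid 1.3 w 36.2
```

The widths are right: cheeks 48.5 mm against 50 given, collar 53 against 54. The offset is about (-2.5, +1.3) mm and the turn +0.6°. I'll descend so that the TCP is at z = 46 mm, then grip.

```bash
python3 -m creep '[[-1,-0.0025,0.0013,0.04,0,0,0.6],[-1,-0.0025,0.0013,0.08,0,0,0.6],[-1,-0.0025,0.0013,0.12,0,0,0.6],[-1,-0.0025,0.0013,0.15,0,0,0.6],[-1,-0.0025,0.0013,0.168,0,0,0.6],[-1,-0.0025,0.0013,0.168,0,0,0.6],[-1,-0.0025,0.0013,0.168,0,0,0.6],[-1,-0.0025,0.0013,0.168,0,0,0.6]]' 20
python3 -m creep '[[1,0,0,0,0,0,0],[1,0,0,0,0,0,0],[1,0,0,0,0,0,0],[1,0,0,0,0,0,0],[1,0,0,0,0,0,0],[1,0,0,0,0,0,0],[1,0,0,0,0,0,0],[1,0,0,0,0,0,0]]' 20
```

```text
t: 2.75
eef_pos: [0.481, -0.0754, 0.0485]
ee_rot: [0.317, 0.948, 0.0, 0.002]
wrist_force: [-1.2, -0.7, 1.6]
opening: 0.0949
t: 3.55
eef_pos: [0.4797, -0.0758, 0.0466]
ee_rot: [0.318, 0.948, -0.0, -0.0]
wrist_force: [0.2, -1.1, -0.1]
opening: 0.0498
```

```bash
python3 -m creep '[[1,0,0,-0.03,0,0,0],[1,0,0,-0.07,0,0,0],[1,0,0,-0.12,0,0,0],[1,0,0,-0.17,0,0,0],[1,0,0,-0.18,0,0,0],[1,0,0,-0.18,0,0,0]]'
python3 -c "
from h import *
go([.509,.300,.226],171.5)"
```

```text
t: 4.15
eef_pos: [0.4811, -0.0761, 0.2294]
ee_rot: [0.318, 0.948, 0.0, 0.003]
wrist_force: [0.6, 0.2, -2.0]
opening: 0.0499
t 4.15 tcp [ 0.4811 -0.0761  0.2294] shift [0.2045 0.3168 0.003 ] turn [  -0.2    0.3 -118.6]
```

```bash
python3 -m creep '[[1,0.205,0.317,0,0,0,-118.6],[1,0.205,0.317,0,0,0,-118.6],[1,0.205,0.317,0,0,0,-118.6],[1,0.205,0.317,0,0,0,-118.6],[1,0.205,0.317,0,0,0,-118.6],[1,0.205,0.317,0,0,0,-118.6],[1,0.205,0.317,0,0,0,-118.6],[1,0.205,0.317,0,0,0,-118.6],[1,0.205,0.317,0,0,0,-118.6],[1,0.205,0.317,0,0,0,-118.6],[1,0.205,0.317,0,0,0,-118.6],[1,0.205,0.317,0,0,0,-118.6]]'
python3 -c "
from h import *
go([.509,.300,.226],171.5)"
```

```text
t: 5.35
eef_pos: [0.5057, 0.3003, 0.2224]
ee_rot: [-0.548, 0.837, 0.0, -0.003]
wrist_force: [0.9, 0.6, -0.4]
opening: 0.0499
t 5.35 tcp [0.5057 0.3003 0.2224] shift [-0.0011 -0.0031 -0.0036] turn [  0.3  -0.2 -15.1]
```

```bash
python3 -m creep '[[1,0,0,0,0,0,-8],[1,0,0,0,0,0,-15],[1,0,0,0,0,0,-15.5],[1,0,0,0,0,0,-15.5],[1,0,0,0,0,0,-15.5]]'
python3 - <<'E'
from h import *
s=get_state(); im=read_camera("wrist")[...,::-1].copy(); go([.509,.300,.226],171.5,s); print(s["joints"].round(2))
cv2.imwrite("pics/w2.png",im)
E
```

```text
t: 5.85
eef_pos: [0.5068, 0.3006, 0.2252]
ee_rot: [-0.652, 0.758, 0.0, -0.001]
wrist_force: [-0.4, -0.1, -0.2]
opening: 0.0498
t 5.85 tcp [0.5068 0.3006 0.2252] shift [ 0.0002 -0.0023 -0.0008] turn [ 0.1 -0.1 -0. ]
[ 0.44 -0.01  1.78  0.    1.38 -2.55]
```

View pics/w2.png

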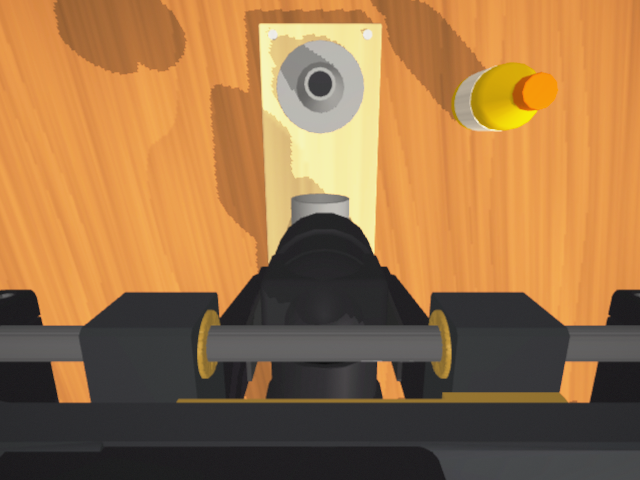

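The picture shows the elbow held at (324,270), the stub flange at (320,86), the stub top at (320,83), the pipe mouth at (320,200) and the base sides at about u=263 and 380. Next I'll measure the stub and yaw.

```bash
python3 - <<'E'
from h import *
s=get_state(); im=cv2.imread("pics/w2.png"); hsv=cv2.cvtColor(im,cv2.COLOR_BGR2HSV)
g=(hsv[...,1]<50); g[:30]=0;g[140:]=0;g[:,:272]=0;g[:,:][:,372:]=0
c=max(blobs(g),key=len); f=cast(c,.024,"wrist",s)[:,:2]*1000
print("flange",cv2.fitEllipse(f.astype(np.float32)))
d=(im.max(2)<75); d[:55]=0;d[115:]=0;d[:,:290]=0;d[:,350:]=0
c=max(blobs(d,50),key=len); print("bore z56",c.mean(0),cv2.minEnclosingCircle((cast(c,.056,"wrist",s)[:,:2]*1000).astype(np.float32)))
# base sides: light wood, blue channel
w=((hsv[...,0]>20)&(hsv[...,0]<35)&(hsv[...,2]>80))|g
L=[];Q=[]
for v in range(40,190,4):
    u=np.flatnonzero(w[v,240:400])+240
    L.append((u[0],v));Q.append((u[-1]+1,v))
for n,e in(("L",L),("R",Q)):
    p=(cast(e,.018,"wrist",s)[:,:2]*1000).astype(np.float32); l=cv2.fitLine(p,cv2.DIST_HUBER,0,.01,.01).ravel(); print(n,e[0],e[-1],l,np.degrees(np.arctan(l[1]/l[0])))
# pipe mouth sides at z 86
g2=(hsv[...,1]<50)
for v in(202,206,210,214):
    u=np.flatnonzero(g2[v,280:365])+280; print(v,u[0],u[-1]+1,(cast([[u[0],v],[u[-1]+1,v]],.086,"wrist",s)[:,:2].mean(0)*1000).round(1))
E
```

```text
flange ((495.4065856933594, 191.46224975585938), (77.69651794433594, 77.7901840209961), 158.5781707763672)
bore z56 [319.5625    83.484375] ((495.29681396484375, 191.4640655517578), 9.252562522888184)
L (np.int64(260), 40) (np.int64(266), 188) [1.4000896e-01 9.9015021e-01 5.5152203e+02 2.0694875e+02] 81.95163
R (np.int64(381), 40) (np.int64(377), 188) [1.4331186e-01 9.8967761e-01 4.4453726e+02 2.2300349e+02] 81.76046
202 292 349 [508.5 284.1]
206 292 349 [509.  287.3]
210 292 349 [509.5 290.6]
214 292 349 [510.  293.9]
```

Wrist estimate: stub at (0.4953,0.1915), flange 78 mm against 80 given, yaw 81.9°. The pipe axis agrees to within 0.5 mm.

```bash
python3 -c "
from h import *
go([.4953,.1915,.225],171.9)"
python3 -m creep '[[1,0.04,0,0,0,0,0],[1,0.08,0,0,0,0,0],[1,0.105,0,0,0,0,0],[1,0.110,0,0,0,0,0],[1,0.110,0,0,0,0,0]]'
python3 -c "
from h import *
go([.4953,.1915,.136],171.9)"
```

```text
t 5.9 tcp [0.507  0.3006 0.2257] shift [ 0.1096 -0.0046  0.0008] turn [ 0.1 -0.  -0.4]
t: 6.4
eef_pos: [0.4913, 0.1916, 0.2268]
ee_rot: [-0.652, 0.758, 0.0, 0.0]
wrist_force: [-0.7, 0.5, -1.3]
opening: 0.0499
t 6.4 tcp [0.4913 0.1916 0.2268] shift [-0.0004 -0.004   0.0908] turn [-0.   0.  -0.5]
```

```bash
python3 -m creep '[[1,-0.0004,-0.004,0.03,0,0,-0.5],[1,-0.0004,-0.004,0.06,0,0,-0.5],[1,-0.0004,-0.004,0.085,0,0,-0.5],[1,-0.0004,-0.004,0.09,0,0,-0.5],[1,-0.0004,-0.004,0.09,0,0,-0.5],[1,-0.0004,-0.004,0.09,0,0,-0.5]]'
python3 - <<'E'
from h import *
s=get_state(); go([.4953,.1915,.0706],171.9,s)
a=read_camera("scene")[...,::-1]; b=read_camera("top")[...,::-1]
cv2.imwrite("pics/c2.png",np.hstack([cv2.resize(a[150:300,370:600],(400,260)),cv2.resize(b[210:330,40:240],(400,260))]))
# where the stub axis points project
print(proj([[.4953,.1915,.056]],"scene"))
E
```

```text
t: 7.0
eef_pos: [0.4962, 0.1926, 0.1382]
ee_rot: [-0.657, 0.754, -0.0, 0.001]
wrist_force: [1.2, -0.3, -0.6]
opening: 0.0502
t 7.0 tcp [0.4962 0.1926 0.1382] shift [0.0013 0.0009 0.0676] turn [-0.1  0.1  0.2]
[[443.03069414 238.52946655]]
```

View pics/c2.png

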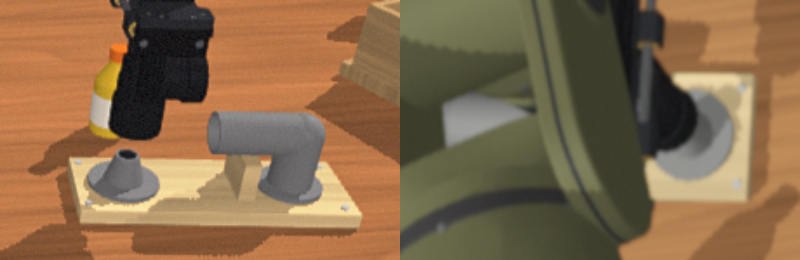

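Left crop: the socket is above the stub but looks a few px right of it (socket about crop x 136, stub top about 126). I'll check by projection.

```bash
python3 - <<'E'
from h import *
s=get_state(); im=read_camera("scene")[...,::-1].copy()
for v in range(196,236,3):
    u=np.flatnonzero(im[v,425:500].max(1)<60)+425
    print(v,(u[0],u[-1]+1,(u[0]+u[-1]+1)/2) if len(u) else None)
P=s["eef_pos"]
for z in(.092,.110,.13): 
    c=proj([[P[0],P[1],z]],"scene")[0]; 
    print("expected socket axis",z,c, "dpx per mm y",proj([[P[0],P[1]+.001,z]],"scene")[0]-c)
g=cv2.cvtColor(im,cv2.COLOR_BGR2HSV)[...,1]
print("bore px",[np.flatnonzero(im[v,425:465].max(1)<55)+425 for v in(237,239,241)],proj([[.4953,.1915,.056]],"scene"))
for v in (254,257,260):
    u=np.flatnonzero(g[v,400:480]<50)+400; print("flange",v,u[0],u[-1]+1)
print(proj([[.4953,.1915,.024]],"scene"))
E
```

```text
196 (np.int64(438), np.int64(489), np.float64(463.5))
199 (np.int64(438), np.int64(489), np.float64(463.5))
202 (np.int64(437), np.int64(488), np.float64(462.5))
205 (np.int64(435), np.int64(488), np.float64(461.5))
208 (np.int64(435), np.int64(486), np.float64(460.5))
211 (np.int64(434), np.int64(464), np.float64(449.0))
214 (np.int64(434), np.int64(464), np.float64(449.0))
217 (np.int64(433), np.int64(463), np.float64(448.0))
220 (np.int64(433), np.int64(463), np.float64(448.0))
223 (np.int64(433), np.int64(462), np.float64(447.5))
226 (np.int64(436), np.int64(461), np.float64(448.5))
229 (np.int64(443), np.int64(458), np.float64(450.5))
232 None
235 None
expected socket axis 0.092 [446.27357161 222.58648465] dpx per mm y [ 0.50982519 -0.02944275]
expected socket axis 0.11 [447.60047786 214.24575035] dpx per mm y [ 0.51444202 -0.02865018]
expected socket axis 0.13 [449.10435414 204.79260888] dpx per mm y [ 0.51967075 -0.02772787]
bore px [array([441, 442, 443, 444]), array([439, 440, 441, 442, 443, 444, 445, 446, 447]), array([], dtype=int64)] [[443.03069414 238.52946655]]
flange 254 421 461
flange 257 422 462
flange 260 425 460
[[440.82659353 252.45501708]]
```

The scene rays put the elbow about 2 mm too far towards the pipe in the grip. I'll correct by +3 mm in tool x, well inside the 11 mm capture, and lower it.

```bash
python3 -m creep '[[1,0.003,0.0008,0.0,0,0,0],[1,0.003,0.0008,0.01,0,0,0],[1,0.003,0.0008,0.02,0,0,0],[1,0.003,0.0008,0.03,0,0,0],[1,0.003,0.0008,0.038,0,0,0],[1,0.003,0.0008,0.045,0,0,0],[1,0.003,0.0008,0.05,0,0,0],[1,0.003,0.0008,0.055,0,0,0],[1,0.003,0.0008,0.055,0,0,0]]'
python3 -c "
from h import *
s=get_state(); go([.4953,.1915,.0706],171.9,s); print(s['wrist_force'],s['torque'])"
```

```text
t: 8.05
eef_pos: [0.4935, 0.1888, 0.0808]
ee_rot: [-0.656, 0.754, 0.0, -0.001]
wrist_force: [-0.2, -0.5, -0.1]
opening: 0.0503
t 8.05 tcp [0.4935 0.1888 0.0808] shift [-0.0029 -0.0014  0.0102] turn [ 0.1 -0.   0.2]
[-0.20857415 -0.4644395  -0.14534445] [ 0.05767585  0.11692104 -0.01894809]
```

```bash
python3 -m creep '[[1,0,-0.001,0.003,0,0,0.2],[1,0,-0.001,0.006,0,0,0.2],[1,0,-0.001,0.008,0,0,0.2],[1,0,-0.001,0.010,0,0,0.2],[1,0,-0.001,0.011,0,0,0.2],[1,0,-0.001,0.011,0,0,0.2],[1,0,-0.001,0.011,0,0,0.2]]'
python3 -c "
from h import *
s=get_state(); go([.4953,.1915,.0706],171.9,s); print(s['wrist_force'],s['torque'])"
```

```text
t: 8.75
eef_pos: [0.495, 0.1888, 0.0707]
ee_rot: [-0.655, 0.756, -0.0, 0.0]
wrist_force: [-0.5, 0.2, -0.7]
opening: 0.0503
t 8.75 tcp [0.495  0.1888 0.0707] shift [-0.0027  0.0001  0.0001] turn [-0.  0. -0.]
[-0.46338918  0.20825058 -0.71789185] [ 0.05363719  0.0755882  -0.04635774]
```

```bash
python3 -m creep '[[1,0,0,0.001,0,0,0],[1,0,0,0.002,0,0,0],[1,0,0,0.002,0,0,0],[1,0,0,0.002,0,0,0]]'; python3 - <<'E'
from h import *
a=read_camera("scene")[...,::-1]
cv2.imwrite("pics/c3.png",cv2.resize(a[150:300,370:600],(690,450),interpolation=cv2.INTER_CUBIC))
E
```

```text
t: 9.15
eef_pos: [0.4951, 0.1889, 0.0706]
ee_rot: [-0.655, 0.755, 0.0, -0.0]
wrist_force: [-4.5, -1.0, 10.6]
opening: 0.0498
```

View pics/c3.png

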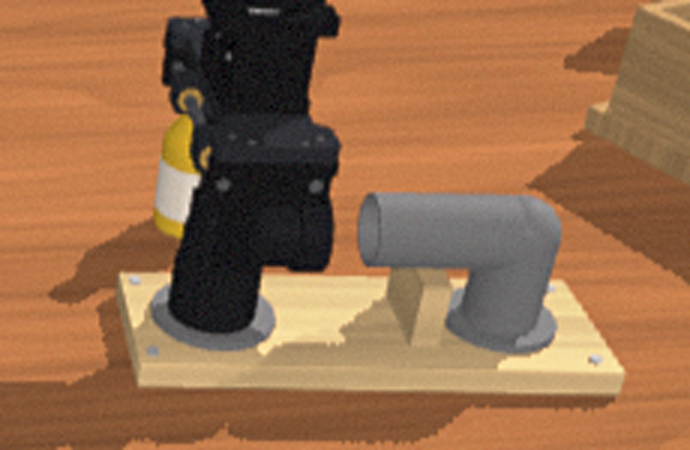

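The elbow sits on the flange, with 10.6 N of contact at exactly the home height. Its mouth faces the pipe. I'll unload, release and go up.

```bash
python3 -m creep '[[1,0,0,-0.002,0,0,0],[-1,0,0,-0.002,0,0,0],[-1,0,0,-0.002,0,0,0],[-1,0,0,-0.002,0,0,0],[-1,0,0,-0.002,0,0,0],[-1,0,0,-0.002,0,0,0],[-1,0,0,-0.002,0,0,0],[-1,0,0,-0.002,0,0,0]]'; python3 -m creep '[[-1,0,0,-0.02,0,0,0],[-1,0,0,-0.06,0,0,0],[-1,0,0,-0.1,0,0,0],[-1,0,0,-0.14,0,0,0],[-1,0,0,-0.16,0,0,0],[-1,0,0,-0.16,0,0,0],[-1,0,0,-0.16,0,0,0]]'; python3 - <<'E'
from h import *
s=get_state(); im=read_camera("wrist")[...,::-1].copy();print(s["eef_pos"],s["ee_rot"])
cv2.imwrite("pics/w4.png",im)
E
```

```text
t: 10.0
eef_pos: [0.4949, 0.1888, 0.0706]
ee_rot: [-0.655, 0.756, 0.0, -0.0]
wrist_force: [-0.4, 0.3, -0.6]
opening: 0.0946
t: 10.7
eef_pos: [0.4947, 0.1887, 0.23]
ee_rot: [-0.655, 0.756, 0.0, -0.0]
wrist_force: [-0.3, 0.0, -0.7]
opening: 0.0951
[0.49471309 0.1887221  0.23000918] [-6.55105440e-01  7.55537440e-01  8.98182745e-05 -1.73347440e-04]
```

View pics/w4.png

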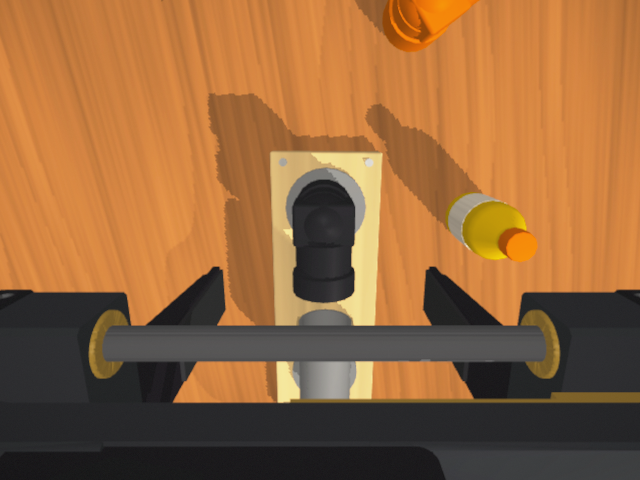

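The elbow stands on the stub at (324,240), its outlet pointing at the pipe mouth (325,318). Now a numeric check of yaw, seating and the tee.

```bash
python3 - <<'E'
from h import *
s=get_state(); im=cv2.imread("pics/w4.png"); hsv=cv2.cvtColor(im,cv2.COLOR_BGR2HSV)
Rm=R.from_quat(s["ee_rot"]).as_matrix(); E=s["eef_pos"]
def f(uv,z): return (cast(uv,z,"wrist",s)-E)@Rm*1000
m=im.max(2)<80
for v in list(range(210,246,7))+list(range(252,292,7)):
    u=np.flatnonzero(m[v,270:385])+270; z=.104 if v<247 else .086
    q=f([[u[0],v],[u[-1]+1,v]],z); print(v,u[0],u[-1]+1,"x",q[0,0].round(1),"mid y",q[:,1].mean().round(2),"w",(q[1,1]-q[0,1]).round(1))
for v in (318,368,380,392):
    u=np.flatnonzero((hsv[v,285:370,1]<60))+285; q=f([[u[0],v],[u[-1]+1,v]],.086); print("pipe",v,u[0],u[-1]+1,"x",q[0,0].round(1),"mid",q[:,1].mean().round(2),(q[1,1]-q[0,1]).round(1))
d=np.r_[np.array([np.cos(np.radians(81.9)),np.sin(np.radians(81.9)),0])]
print("station x in tool",Rm.T@d, "stub in tool",(Rm.T@(np.array([.4953,.1915,.2])-E)*1000).round(1))
t=read_camera("top")[...,::-1].copy()
t0=cv2.imread("pics/top0.png")
for i in(t0,t):
    for c in blobs(i.max(2)<45,400):
        r=cv2.minAreaRect((cast(c,.062,"top")[:,:2]*1000).astype(np.float32))
        if r[0][1]<-200: print("tee",r)
E
```

```text
210 292 355 x 12.5 mid y -1.72 w 49.0
217 293 355 x 6.9 mid y -1.33 w 48.5
224 293 355 x 1.3 mid y -1.33 w 48.7
231 293 354 x -4.4 mid y -1.72 w 48.1
238 294 354 x -10.1 mid y -1.33 w 47.6
245 294 353 x -15.9 mid y -1.73 w 47.0
252 296 351 x -27.5 mid y -1.76 w 46.7
259 296 351 x -33.8 mid y -1.76 w 47.0
266 296 351 x -40.1 mid y -1.76 w 47.2
273 293 354 x -46.5 mid y -1.76 w 52.6
280 293 354 x -53.0 mid y -1.77 w 52.9
287 294 354 x -59.5 mid y -1.34 w 52.3
pipe 318 301 350 x -89.2 mid -0.0 43.7
pipe 368 293 356 x -140.1 mid -0.88 58.3
pipe 380 295 355 x -152.9 mid -0.41 56.1
pipe 392 301 349 x -166.0 mid -0.41 45.3
station x in tool [-9.99999128e-01  7.76521660e-04 -1.06776556e-03] stub in tool [-3.1 -0.9 28.7]
tee ((587.641357421875, -283.50701904296875), (55.664146423339844, 139.0299835205078), 26.94085693359375)
tee ((588.3922119140625, -283.76910400390625), (54.57657241821289, 137.89096069335938), 27.031965255737305)
```

```bash
python3 -c "
from workcell import *
job.hand_in(); print(get_state()['t'])"
```

```text
the job is handed in; nothing more can be done
the job is handed in; nothing more can be done
```

I set the black elbow over the dust stub with its outlet facing the pipe's open end, let go of it, and handed the job in at about 11 s with the gripper clear above it.

**Seating:** the elbow met the flange with 10.6 N at the tool height I had worked out for fully home. After release its apparent sizes also matched that height (cheeks about 48.5 mm against 50 given, collar about 53 mm against 54).

**Direction:** in the last wrist picture the outlet is within about 0.5° of the station's x axis. It is within roughly 1–1.5 mm sideways of the pipe's centre line, which is inside the camera calibration plus the play in the fit.

**Bystanders:** the tee's measured position is unchanged to within 1 mm. I did not re-measure the blue and orange look-alikes; no move went near them.

**Disagreements:** the top and wrist cameras differed by about 2.6 mm on the stub's x position. The scene camera showed the elbow about 2 mm forward in the grip, so I corrected for that before lowering. I judged level only from the contact height and the pictures and did not measure it separately.

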